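# Click a orange sleeve home on a detent spindle

### The job

Slide the orange sleeve, the same way up as it stands, down over the upright steel spindle, past the sprung ball until it clicks and sits fully home on the stop ring, then let go. Feel your way and press gently: the sleeve must never be pressed on the spindle, ball or ring with more than 30 N in all, nor be dropped down the spindle. Leave the other sleeve, the black spacer and the red cup where they are.

Things in the scene. Friction and masses are not known exactly. Their poses are not given: they have to be found in the camera images.
- orange_sleeve: orange anodised aluminium sleeve, 36 mm diameter, 50 mm tall, about 0.11 kg, standing on the blue mat, thin black band (43 to 46 mm up) at the top. Oiled 17 mm bore right through, with a ring groove in it for the ball: 10 mm high, centred 22 mm above the underside, so it works only black band up. Origin: centre of the underside, z up along the bore
- arbor: fixed round blue base (90 mm diameter, 18 mm high) with an upright oiled 16 mm steel spindle, top 110 mm above the bench. A dark stop ring (34 mm diameter, 12 mm thick) is clamped rigidly on it, its top face anywhere from 40 to 56 mm above the bench, new each time and not reported: find it by feel. Origin: centre of the base's underside, on the spindle axis, z up; x points to the ball's side
- spindle_tip (a point): centre of the spindle's top face, on the axis, 110 mm above the bench; the last 6 mm taper to 8 mm diameter. Once over it, the sleeve slides freely until its underside meets the ball, about 26 mm above the stop ring's top face
- ball (a joint): sprung steel ball, 10 mm diameter, 3 mm out of the spindle, centre 22 mm above the stop ring's top. Value (m): how far it is pressed in, 0 = out, 0.001 to 0.0025 in the plain bore; reading coarse. Passing it takes 3 to 9 N over 2 to 4 mm; then the sleeve slides lightly for about 15 mm, the ball snaps into the groove and draws it down over its last 6 mm; then the rigid ring stops it
- mat: fixed blue mat, 100 x 270 x 4 mm, on which the three round parts stand in a row along its y, 85 mm apart (up to 15 mm out of line), in any order. Origin: centre of its underside; top 4 mm above the bench
- steel_sleeve: plain grey steel sleeve, 36 mm diameter, 50 mm tall, same mat; not wanted, leave standing. Origin: centre of its underside
- black_spacer: black spacer ring, 38 mm diameter, 28 mm tall, same mat; not wanted, leave standing. Origin: centre of its underside
- red_cup: loose red open square cup, 75 x 75 x 65 mm; leave alone. Origin: centre of its underside
Things that resemble listed ones, but are neither listed nor needed, are in the scene too. Of the things that look like the orange_sleeve, take the one that is farthest from the robot's base at the start. What is shaped like the arbor but green is not meant.

How it is judged:
By the outcome, as a careful person would: the job done as asked, in the order asked, and still so for the second after the job is handed in, with the robot touching nothing.
It also fails if it takes over 67 s, if anything falls off the work surface, if the arm or the gripper's body presses on something with over 40 N, if the wrist force passes 120 N, or if a joint passes its speed limit or range.

### The arm

A 7-joint arm with a two-finger parallel gripper is mounted at the origin on the work surface. World frame = base frame: x ahead of the robot, y to its left, z up, the work surface at z = 0. Lengths are in m, angles in rad, forces in N, time in s.
With the tool pointing down it reaches from about 0.4 to 0.925 m from the base axis. Payload 5.6 kg.
Tool frame: the origin (TCP) lies on the centre line of the jaws, within the pads' length; the fingertips stand 8 mm ahead of it and the grasp point (between the pads) lies 11 mm behind it (bot.tcp_to_tips is the distance from the TCP to the fingertips, in m); z points along the fingers, y is the line along which they close (so a half turn about z gives the same grasp; the last joint's range is limited). The gripper opens to 85 mm and grips with 20 to 120 N. Pads are 22 mm wide; open, the fingers measure 114 mm over their backs; the gripper's body (76 mm by 85 mm) begins 54 mm behind the grasp point. The pads swing forward as they close: fully open they stand 13 mm farther back than shut.
Start: joints at [1.176, 0.468, -0.012, 1.603, 0.006, 1.071, -0.056], TCP at [0.224, -0.61, 0.239] pointing down, gripper open.
Joint ranges: [-2.53, 2.53], [-0.31, 2.02], [-1.57, 1.55], [0.28, 2.44], [-1.29, 4.43], [0.15, 1.84], [-2.92, 2.92]. Speed limits (rad/s): [2.57, 2.57, 3.14, 3.14, 3.14, 3.14, 3.14].

### API

Orientations are given as a unit quaternion [w, x, y, z].
In Python, from bench import bot, vision gives the robot as it stands.
- The arm moves only by the shell command python3 -m pendant 'ROWS'. ROWS is a JSON list of rows, 1 to 8 of them, each of 5 numbers: the finger opening in m, then dx, dy, dz in units of 25 mm, then a turn about the tool's z in units of 0.1 rad; each row shifts and turns the commanded pose from where the row before left it, along the tool's axes as they then stand; what a row does not reach is not made up. A row lasts 1/10 s, in which the tool goes at most 0.05 m and 0.15 rad, less where a joint would pass 70% of its speed; a pose out of reach is approached as far as the arm can. The fingers move at their own pace and stop on an object; the grip force is fixed at half the most. Time passes only in rows, so rows that do not move let the fingers close. It prints the time, the measured TCP pose, the force, the opening and the grip force at its end. Input that does not fit is refused with a message, and nothing moves.
- bot.get_state(): the state, without advancing time (a new reading comes with each control period).
- vision.camera(name): name is "side" or "top" or "wrist"; returns the picture (384x512x3 uint8, red, green, blue); there is no depth.
- vision.camera_info(name): a dict with "fx", "fy", "cx", "cy" (pixels), "R" (3x3) and "t" (3): a world point X has camera coordinates R X + t. Camera axes: x right, y down, z forward; pixel columns grow to the right and rows downward; lengths in m; the calibration is good to about 2 mm. A picture is of the moment at which its call begins: read the wrist's pose just before it. camera_info takes no time and is no camera call; for the wrist camera it gives the pose at the moment of the call.
- bot.job_done(): hands the job in; it is judged then, once.
The state is a dict: "t": time; "q": joint angles; "joint_vel": joint speeds; "joint_efforts": joint torques, N m; "tcp_pos": TCP position; "tcp_rot": TCP orientation; "contact_force": force on the tool from outside, world axes, zero at the start; "torque": the same for the moment, N m; "gripper_width": finger opening in m; "gripper_force": force on a finger pad.
Only numpy, scipy, OpenCV 4.12 (cv2) and the standard library are available. Lean on these libraries where they do the work, as an engineer would, in place of code of your own. Each camera call takes 0.05 s, during which the arm holds its last target. There are 200 camera calls.

## Working session

There is one attempt and no reset: what is moved stays moved. The work goes in short steps, Python scripts to look and compute and a shell command to move; the robot and the scene stay as the last step left them, time stands still between calls to the robot, and variables do not carry over. Pictures are saved under pics/ and viewed, at most 10 in all, crops included, and the job is handed in when it is done.

```bash
mkdir -p pics; python3 - <<'E'
from bench import bot, vision
import cv2
for n in("top","side"):
    im=vision.camera(n); cv2.imwrite(f"pics/{n}0.png",cv2.resize(im[:,:,::-1],(800,600),interpolation=cv2.INTER_CUBIC))
    i=vision.camera_info(n); print(n,i)
s=bot.get_state(); print(s)
E
ls
```

```text
top {'fx': 470.26915805113015, 'fy': 470.26915805113015, 'cx': 253.8491819416039, 'cy': 191.92230565409983, 'R': array([[-0.01519245, -0.99988339,  0.00155042],
       [-0.98260685,  0.0146429 , -0.18511985],
       [ 0.18507556, -0.00433588, -0.98271473]]), 't': array([0.03952992, 0.57410597, 1.08729181])}
side {'fx': 356.4795534438237, 'fy': 356.4795534438237, 'cx': 258.43157712935954, 'cy': 188.91510507492924, 'R': array([[ 0.9987172 , -0.04766221,  0.01709609],
       [-0.01460189, -0.59437728, -0.80405375],
       [ 0.04848451,  0.80277267, -0.59431077]]), 't': array([-0.5929386 ,  0.08517807,  0.82959696])}
{'t': 0.1, 'q': array([ 1.17601605,  0.46828417, -0.01160251,  1.60354724,  0.00599134,
        1.07141561, -0.05631983]), 'joint_vel': array([ 4.65509092e-06, -2.70684242e-03,  3.90062345e-04, -1.49901756e-03,
       -7.19015351e-04,  7.89331099e-04,  3.19042516e-04]), 'joint_efforts': array([ 8.58026506e-04, -5.33520949e+01,  2.16259825e-02, -2.51968682e+01,
        1.15132626e-02,  4.37907467e-03,  4.76882832e-06]), 'tcp_pos': array([ 0.22373792, -0.60974571,  0.23843028]), 'tcp_rot': array([-7.86044498e-04,  9.84578600e-01,  1.74940919e-01, -1.95219591e-04]), 'contact_force': array([0.06501066, 0.41846214, 0.30886928]), 'torque': array([0.04699014, 0.04253265, 0.0055986 ]), 'gripper_force': 0.0, 'gripper_width': 0.0853870634861011}
pics
```

View pics/top0.png

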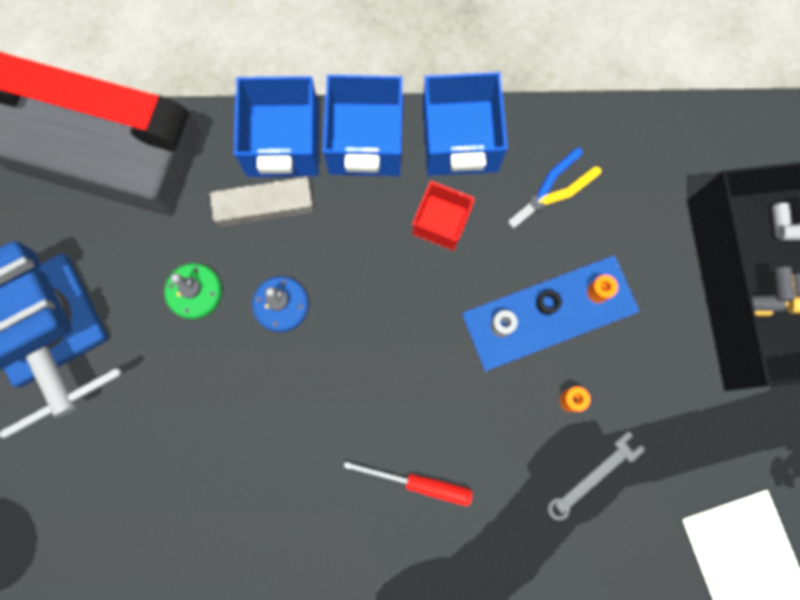

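View pics/side0.png

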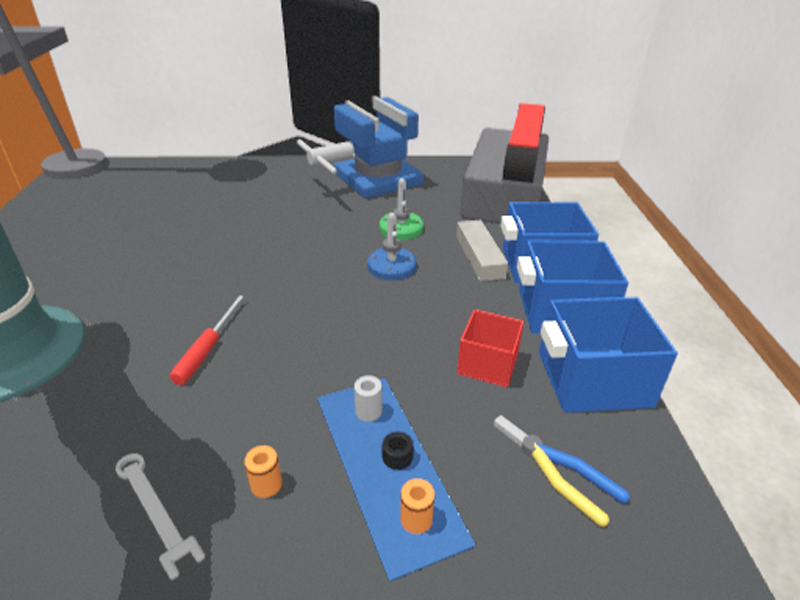

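The top view shows the mat's orange sleeve at about (603,287), the blue arbor at (280,303), and a second orange sleeve off the mat at (576,399), which is nearer the base. The side view shows the sleeve on the mat standing with its band up at (417,505). I'll enlarge both.

```bash
python3 - <<'E'
import cv2, numpy as np
from bench import vision
t=vision.camera("top");s=vision.camera("side")
def crop(im,u,v,w=50,h=37): return cv2.resize(im[v-h:v+h,u-w:u+w,::-1],(400,296),interpolation=cv2.INTER_CUBIC)
a=np.hstack([crop(t,386,184),crop(t,179,194)]);b=np.hstack([crop(s,267,324),crop(s,250,155)])
cv2.imwrite("pics/c1.png",np.vstack([a,b]))
E
```

```text
(no output)
```

View pics/c1.png

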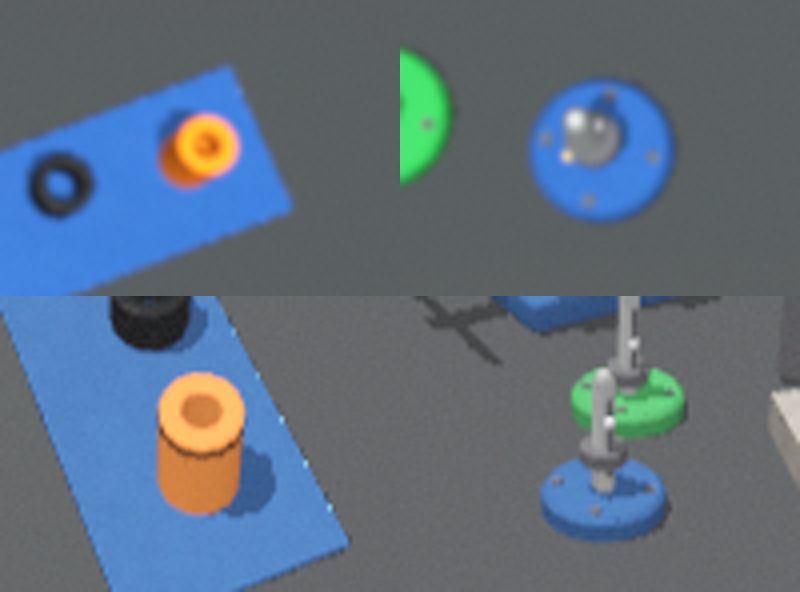

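```bash
cat > h.py <<'E'
import numpy as np
from bench import bot, vision
from scipy.spatial.transform import Rotation as Ro
def onz(n,u,v,z,i=None):
    i=i or vision.camera_info(n); R=i["R"];t=i["t"]; c=-R.T@t
    d=R.T@np.array([(u-i["cx"])/i["fx"],(v-i["cy"])/i["fy"],1]); return c+d*(z-c[2])/d[2]
def proj(X,i):
    p=i["R"]@np.asarray(X)+i["t"]; return i["fx"]*p[0]/p[2]+i["cx"], i["fy"]*p[1]/p[2]+i["cy"]
def tool(d):
    "world displacement -> tool axes"
    q=bot.get_state()["tcp_rot"]; return Ro.from_quat(np.r_[q[1:],q[0]]).inv().apply(d)
E
python3 - <<'E'
from h import *
np.set_printoptions(precision=4,suppress=True)
print("sleeve",onz("top",387.4,183.2,.054),onz("side",267,315.7,.054))
print("arbor base",onz("top",179.2,194,.018),"tip",onz("top",172.8,187,.11),onz("side",251,136.5,.11))
print("base side",onz("side",250.8,168,.018))
for n,p in(("steel",(504/800*512,322*.64)),("blk",(548*.64,301*.64))): print(n,onz("top",*p,.054 if n=="steel" else .032))
print("dec",onz("top",576*.64,398*.64,.05))
print(Ro.from_quat(np.r_[bot.get_state()["tcp_rot"][1:],bot.get_state()["tcp_rot"][0]]).as_matrix())
i=vision.camera_info("wrist");print(i)
E
```

```text
sleeve [ 0.5913 -0.2946  0.054 ] [ 0.5928 -0.2964  0.054 ]
arbor base [0.5788 0.2174 0.018 ] tip [0.5784 0.218  0.11  ] [0.5821 0.2199 0.11  ]
base side [0.5815 0.2045 0.018 ]
steel [ 0.5373 -0.1343  0.054 ]
blk [ 0.5733 -0.2087  0.032 ]
dec [ 0.4195 -0.2394  0.05  ]
[[ 0.9388  0.3445 -0.0005]
 [ 0.3445 -0.9388  0.001 ]
 [-0.0001 -0.0011 -1.    ]]
{'fx': 337.5479236253062, 'fy': 337.5479236253062, 'cx': 249.0738357949182, 'cy': 191.1257127139728, 'R': array([[ 0.3451, -0.9386, -0.0021],
       [-0.8896, -0.3278,  0.3179],
       [-0.2991, -0.1079, -0.9481]]), 't': array([-0.6497, -0.0418,  0.3812])}
```

The manual's scale: shifts go in units of 25 mm and turns go in units of 0.1 rad. Converting my numbers, 0.045 m is 1.8, -0.0168 m is -0.672.

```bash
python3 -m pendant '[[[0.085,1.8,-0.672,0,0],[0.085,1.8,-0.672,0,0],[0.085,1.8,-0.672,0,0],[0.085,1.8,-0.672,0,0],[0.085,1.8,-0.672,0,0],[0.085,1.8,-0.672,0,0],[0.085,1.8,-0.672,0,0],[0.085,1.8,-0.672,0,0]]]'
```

```text
refused: ROWS must be a list of rows, each a list of 5 numbers. Nothing was moved.
```

The call was refused and nothing moved: it wants a list of rows, each a list of 5 numbers. Same move again in that form.

```bash
python3 -m pendant '[[0.085,1.8,-0.672,0,0],[0.085,1.8,-0.672,0,0],[0.085,1.8,-0.672,0,0],[0.085,1.8,-0.672,0,0],[0.085,1.8,-0.672,0,0],[0.085,1.8,-0.672,0,0],[0.085,1.8,-0.672,0,0],[0.085,1.8,-0.672,0,0]]'
python3 -m pendant '[[0.085,0,0,0,-1.5],[0.085,0,0,0,-1.5],[0.085,0,0,0,-1.5],[0.085,0,0,0,-1.5],[0.085,0,0,0,-1.5],[0.085,0,0,0,-1.5],[0.085,0,0,0,-1.5],[0.085,0,0,0,-1.5]]'
python3 -m pendant '[[0.085,0,0,0,-1.5],[0.085,0,0,0,-1.5],[0.085,0,0,0,-0.7],[0.085,0,0,0,0],[0.085,0,0,0,0]]'
python3 -c "
from h import *
s=bot.get_state();print(s['q'],s['tcp_pos'],tool(np.array([.592,-.2955,.15])-s['tcp_pos']))"
```

```text
t: 1.0
tcp_pos: [0.5168, -0.3586, 0.2393]
tcp_rot: [0.0, 0.985, 0.175, -0.0]
contact_force: [-0.2, -0.7, -0.3]
gripper_width: 0.0849
gripper_force: 0.0
t: 1.8
tcp_pos: [0.5155, -0.36, 0.239]
tcp_rot: [-0.0, 0.712, 0.703, -0.0]
contact_force: [0.1, 0.4, 0.4]
gripper_width: 0.0851
gripper_force: 0.0
t: 2.3
tcp_pos: [0.5154, -0.3601, 0.2391]
tcp_rot: [-0.0, 0.574, 0.819, -0.0]
contact_force: [0.4, 0.5, -0.1]
gripper_width: 0.0853
gripper_force: 0.0
[ 0.88698629  0.47983458 -0.44997538  1.63455964  0.2296289   1.08034155
  0.72128716] [ 0.51540879 -0.36008938  0.23908883] [0.03449352 0.09407856 0.08907437]
```

```bash
python3 -m pendant '[[0.085,0.46,1.256,1.188,0],[0.085,0.46,1.256,1.188,0],[0.085,0.46,1.256,1.188,0],[0.085,0,0,0,0],[0.085,0,0,0,0]]'
python3 - <<'E'
from h import *
import cv2
i=vision.camera_info("wrist"); s=bot.get_state(); im=vision.camera("wrist")
cv2.imwrite("pics/w1.png",cv2.resize(im[:,:,::-1],(800,600),interpolation=cv2.INTER_CUBIC))
import pickle; pickle.dump(i,open("w1.pkl","wb"))
print(s["q"],s["tcp_pos"],proj([.592,-.2955,.054],i),-i["R"].T@i["t"])
E
```

```text
t: 2.8
tcp_pos: [0.5923, -0.2941, 0.1492]
tcp_rot: [-0.001, 0.572, 0.82, -0.0]
contact_force: [-0.5, -1.1, -0.1]
gripper_width: 0.0849
gripper_force: 0.0
[ 0.70820387  0.62919218 -0.42614876  1.6197222   0.30123378  0.96038433
  0.53174834] [ 0.5922993  -0.29412503  0.14915511] (np.float64(248.0194664531892), np.float64(198.55873107785033)) [ 0.56445989 -0.21793175  0.28394104]
```

View pics/w1.png

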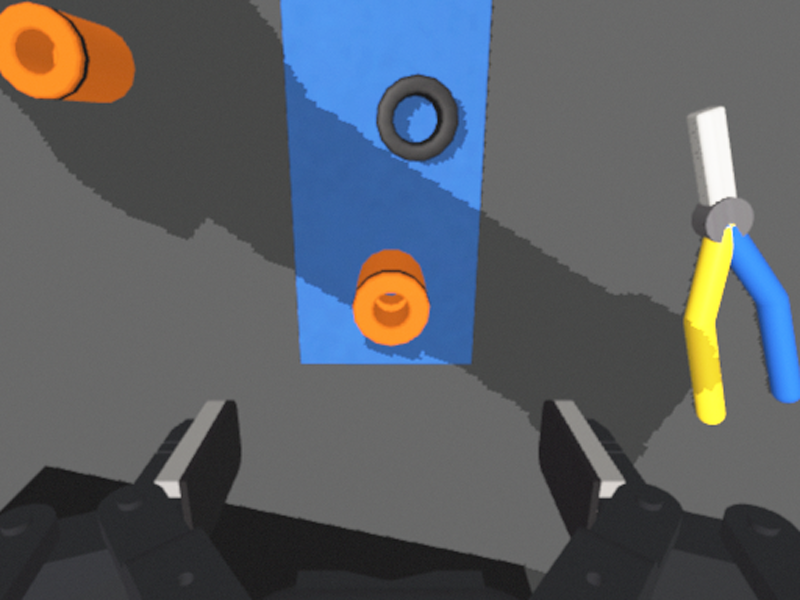

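Sleeve top ring is centred at about (391,308) with its band just under the rim. The black spacer is at (418,118), clear of the jaws, which close across the mat.

```bash
python3 -c "
from h import *
import pickle
i=pickle.load(open('w1.pkl','rb'));p=onz(0,391*.64,307.5*.64,.054,i);s=bot.get_state();print(p,s['tcp_pos'],tool(np.array([p[0],p[1],.028])-s['tcp_pos']))"
```

```text
[ 0.59304011 -0.29367976  0.054     ] [ 0.5921054  -0.2957851   0.15026414] [0.00172827 0.00168038 0.12226208]
```

Scaled: 0.04 m is 1.6, 0.03 m is 1.2.

```bash
python3 -m pendant '[[0.085,0.068,0.068,1.2,0],[0.085,0,0,1.6,0],[0.085,0,0,1.6,0],[0.085,0,0,0.48,0],[0.085,0,0,0,0],[0.085,0,0,0,0]]'; python3 -m pendant '[[0.03,0,0,0,0],[0.03,0,0,0,0],[0.03,0,0,0,0],[0.03,0,0,0,0],[0.03,0,0,0,0],[0.03,0,0,0,0],[0.03,0,0,0,0]]'
```

```text
t: 3.45
tcp_pos: [0.5944, -0.2942, 0.0304]
tcp_rot: [0.002, 0.573, 0.819, 0.0]
contact_force: [0.5, 0.2, 0.9]
gripper_width: 0.085
gripper_force: 0.0
t: 4.15
tcp_pos: [0.5939, -0.2934, 0.0294]
tcp_rot: [0.001, 0.573, 0.82, -0.0]
contact_force: [-0.3, 0.4, 6.0]
gripper_width: 0.0353
gripper_force: 60.1
```

Scaled: -0.05 m is -2, -0.04 m is -1.6.

```bash
python3 -m pendant '[[0.03,0,0,-0.4,0],[0.03,0,0,-1.6,0],[0.03,0,0,-2,0],[0.03,0,0,-2,0],[0.03,0,0,0,0],[0.03,0,0,0,0]]' && python3 -m pendant '[[0.03,1.2,0.4,0,0],[0.03,1.76,0.592,0,0],[0.03,1.76,0.592,0,0],[0.03,1.76,0.592,0,0],[0.03,1.76,0.592,0,0],[0.03,1.76,0.592,0,0],[0.03,1.76,0.592,0,0],[0.03,1.76,0.592,0,0]]'
python3 -m pendant '[[0.03,1.76,0.592,0,0],[0.03,1.2,0.4,0,0],[0.03,0.6,0.184,0,0],[0.03,0,0,0,0],[0.03,0,0,0,0]]'
python3 - <<'E'
from h import *
import cv2
s=bot.get_state();print(s['q'],s['tcp_pos'],s['tcp_rot'],tool(np.array([.580,.219,.18])-s['tcp_pos']))
E
```

```text
t: 4.75
tcp_pos: [0.5937, -0.2933, 0.18]
tcp_rot: [0.001, 0.573, 0.82, 0.0]
contact_force: [-0.7, -0.3, -1.8]
gripper_width: 0.035
gripper_force: 60.1
t: 5.55
tcp_pos: [0.582, 0.0648, 0.1762]
tcp_rot: [-0.001, 0.573, 0.82, -0.001]
contact_force: [1.3, -0.1, -0.2]
gripper_width: 0.0353
gripper_force: 60.1
t: 6.05
tcp_pos: [0.5806, 0.1548, 0.1771]
tcp_rot: [-0.0, 0.573, 0.819, -0.001]
contact_force: [0.2, -0.9, -1.2]
gripper_width: 0.035
gripper_force: 60.1
[ 0.07787574  0.52090108 -0.52524854  1.75279261  0.31233386  0.95404177
 -0.22386424] [0.58059598 0.15484011 0.17708672] [-1.49318986e-04  5.73479789e-01  8.19218655e-01 -1.30593679e-03] [ 0.06048566  0.02139126 -0.00303853]
```

```bash
python3 - <<'E'
from h import *
import cv2, pickle
i=vision.camera_info("wrist"); s=bot.get_state(); im=vision.camera("wrist")
cv2.imwrite("pics/w2.png",cv2.resize(im[:,:,::-1],(800,600),interpolation=cv2.INTER_CUBIC))
pickle.dump((i,s),open("w2.pkl","wb"))
p=s["tcp_pos"]; print(p,"tip pred",proj([.58,.219,.11],i),"sleeve top pred",proj([p[0],p[1],p[2]+.0246],i))
E
```

```text
[0.58059598 0.15484011 0.17708672] tip pred (np.float64(285.6765947984779), np.float64(115.43447988544962)) sleeve top pred (np.float64(248.69629177491285), np.float64(300.47711615932434))
```

View pics/w2.png

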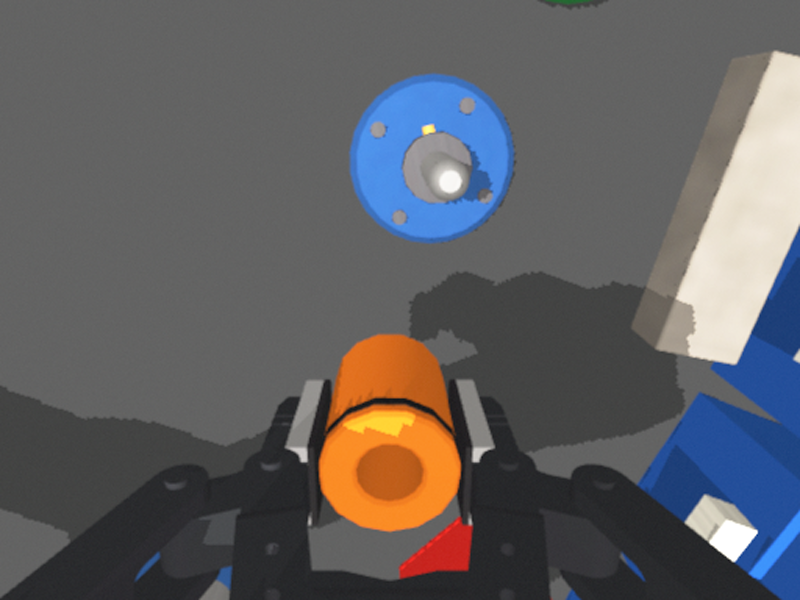

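The spindle tip is at about (450,181) and the held sleeve's top is centred at about (390,470), seated straight in the jaws.

```bash
python3 - <<'E'
from h import *
import pickle
np.set_printoptions(precision=4,suppress=True)
i,s=pickle.load(open("w2.pkl","rb")); p=s["tcp_pos"]
tip=onz(0,450*.64-.2,181*.64-.2,.110,i); sl=onz(0,390*.64-.2,470.5*.64-.2,p[2]+.0246,i)
d=tip-sl; d[2]=0
base=onz(0,432*.64-.2,157*.64-.2,.018,i)
print(tip,sl,p,base,"move",d,"tool",tool(d), "abs tcp goal",p+d)
E
```

```text
[0.5812 0.2193 0.11  ] [0.5809 0.1547 0.2017] [0.5806 0.1548 0.1771] [0.5802 0.2222 0.018 ] move [0.0003 0.0646 0.    ] tool [ 0.0606  0.0223 -0.0001] abs tcp goal [0.5809 0.2194 0.1771]
```

Scaled: 0.0203 m is 0.812, 0.02 m is 0.8.

```bash
python3 -m pendant '[[0.03,0.812,0.296,0,0],[0.03,0.812,0.296,0,0],[0.03,0.8,0.3,0,0],[0.03,0,0,0.6,0],[0.03,0,0,0.6,0],[0.03,0,0,0,0],[0.03,0,0,0,0],[0.03,0,0,0,0]]'
python3 - <<'E'
from h import *
import cv2, pickle
i=vision.camera_info("wrist"); a=[]
for k in range(4):
    s=bot.get_state(); a.append(np.r_[s["tcp_pos"],s["contact_force"]]); im=vision.camera("wrist" if k<2 else "side")
    if k==0: w=im
np.set_printoptions(precision=4,suppress=True); print(np.array(a))
c=lambda m,u,v,h,k:cv2.resize(m[v-h:v+h,u-h:u+h,::-1],(400,400),interpolation=cv2.INTER_CUBIC)
cv2.imwrite("pics/w3.png",np.hstack([c(w,250,270,110,0),c(im,251,125,40,0)]))
print(a[-1][:3],tool(np.array([.581,.2194,.14])-a[-1][:3]))
E
```

```text
t: 6.9
tcp_pos: [0.5813, 0.2206, 0.1484]
tcp_rot: [0.0, 0.573, 0.819, -0.0]
contact_force: [-0.5, 1.1, -0.8]
gripper_width: 0.0349
gripper_force: 60.1
[[ 0.5813  0.2206  0.1484 -0.4962  1.0532 -0.8041]
 [ 0.5814  0.221   0.1486  0.7583 -0.2489 -0.4435]
 [ 0.5813  0.2213  0.1487  0.3116 -0.2009 -1.3174]
 [ 0.5812  0.2214  0.1487  0.1354 -0.6357 -0.2234]]
[0.5812 0.2214 0.1487] [-0.0018 -0.0009  0.0087]
```

View pics/w3.png

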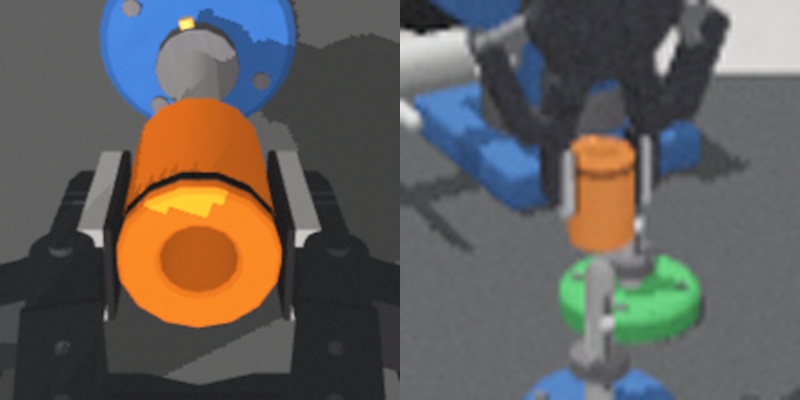

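The wrist view shows the sleeve square in the jaws over the ring. In the side view its bottom, at (601,240), lines up in x with the tip at (600,265). I'll correct y slightly and feel downward.

Scaled: -0.0015 m is -0.06, -0.0008 m is -0.032.

```bash
python3 -m pendant '[[0.03,-0.06,-0.032,0.24,0],[0.03,0,0,0.24,0],[0.03,0,0,0,0],[0.03,0,0,0,0],[0.03,0,0,0,0]]'; python3 -m pendant '[[0.03,0,0,0.08,0],[0.03,0,0,0.08,0],[0.03,0,0,0,0]]'
```

```text
t: 7.6
tcp_pos: [0.5806, 0.2201, 0.1362]
tcp_rot: [-0.0, 0.573, 0.82, 0.0]
contact_force: [-0.1, 0.6, -0.8]
gripper_width: 0.0353
gripper_force: 60.1
t: 7.9
tcp_pos: [0.5804, 0.2198, 0.1318]
tcp_rot: [-0.0, 0.573, 0.82, -0.0]
contact_force: [0.2, -0.5, -0.7]
gripper_width: 0.0353
gripper_force: 60.1
```

Scaled: 0.002 m is 0.08.

```bash
python3 -m pendant '[[0.03,0,0,0.08,0],[0.03,0,0,0,0]]'; python3 -m pendant '[[0.03,0,0,0.08,0],[0.03,0,0,0,0]]'
```

```text
t: 8.1
tcp_pos: [0.5805, 0.2199, 0.1299]
tcp_rot: [-0.0, 0.573, 0.82, -0.0]
contact_force: [0.1, -0.2, -2.4]
gripper_width: 0.0347
gripper_force: 60.1
t: 8.3
tcp_pos: [0.5805, 0.2201, 0.1279]
tcp_rot: [-0.0, 0.573, 0.82, 0.0]
contact_force: [0.7, 0.0, -1.6]
gripper_width: 0.0351
gripper_force: 60.1
```

```bash
for k in 1; do python3 -m pendant '[[0.03,0,0,0.08,0],[0.03,0,0,0,0]]'; python3 -m pendant '[[0.03,0,0,0.08,0],[0.03,0,0,0,0]]';python3 -m pendant '[[0.03,0,0,0.08,0],[0.03,0,0,0,0]]'; done | grep -E "pos|contact"
```

```text
tcp_pos: [0.5805, 0.2201, 0.1259]
contact_force: [0.5, 0.2, -0.6]
tcp_pos: [0.5805, 0.2201, 0.1239]
contact_force: [0.2, 0.6, -1.1]
tcp_pos: [0.5805, 0.2201, 0.122]
contact_force: [1.2, 1.2, -1.3]
```

```bash
{ python3 -m pendant '[[0.03,0,0,0.08,0],[0.03,0,0,0.08,0],[0.03,0,0,0,0]]'; python3 -m pendant '[[0.03,0,0,0.08,0],[0.03,0,0,0.08,0],[0.03,0,0,0,0]]'; python3 -m pendant '[[0.03,0,0,0.08,0],[0.03,0,0,0,0]]'; } | grep -E "pos|contact|rot"
```

```text
tcp_pos: [0.5806, 0.2201, 0.1179]
tcp_rot: [-0.0, 0.573, 0.82, 0.0]
contact_force: [0.8, 1.0, -1.6]
tcp_pos: [0.5806, 0.2201, 0.1139]
tcp_rot: [-0.0, 0.573, 0.82, 0.0]
contact_force: [-0.2, 0.9, -0.2]
tcp_pos: [0.5806, 0.2201, 0.1119]
tcp_rot: [-0.0, 0.573, 0.82, 0.0]
contact_force: [0.5, 0.6, -1.0]
```

```bash
{ python3 -m pendant '[[0.03,0,0,0.06,0],[0.03,0,0,0,0]]'; python3 -m pendant '[[0.03,0,0,0.06,0],[0.03,0,0,0,0]]'; python3 -m pendant '[[0.03,0,0,0.06,0],[0.03,0,0,0,0]]'; python3 -m pendant '[[0.03,0,0,0.06,0],[0.03,0,0,0,0]]'; } | grep -E "pos|contact"
```

```text
tcp_pos: [0.5806, 0.2201, 0.1105]
contact_force: [0.6, 1.4, -1.9]
tcp_pos: [0.5806, 0.2201, 0.109]
contact_force: [0.3, 1.6, -1.5]
tcp_pos: [0.5806, 0.2201, 0.1075]
contact_force: [0.7, 1.9, -0.7]
tcp_pos: [0.5806, 0.2201, 0.106]
contact_force: [-0.0, 1.7, -2.4]
```

```bash
{ python3 -m pendant '[[0.03,0.012,0.004,0.06,0],[0.03,0,0,0,0]]'; python3 -m pendant '[[0.03,0,0,0.06,0],[0.03,0,0,0,0]]'; python3 -m pendant '[[0.03,0,0,0.06,0],[0.03,0,0,0,0]]'; python3 -m pendant '[[0.03,0,0,0.06,0],[0.03,0,0,0,0]]'; } | grep -E "pos|contact"
```

```text
tcp_pos: [0.5805, 0.2201, 0.1044]
contact_force: [0.9, 2.5, -1.2]
tcp_pos: [0.5806, 0.2201, 0.103]
contact_force: [0.7, 1.4, -0.6]
tcp_pos: [0.5808, 0.2201, 0.1018]
contact_force: [0.8, 1.5, 1.0]
tcp_pos: [0.5809, 0.2202, 0.1008]
contact_force: [-1.3, 0.0, 3.9]
```

Ball contact is at tcp about 0.102, so the ring top should be near 0.050 and home near tcp 0.076. I'll press through gently.

```bash
{ python3 -m pendant '[[0.03,0,0,0.04,0],[0.03,0,0,0,0]]'; python3 -m pendant '[[0.03,0,0,0.04,0],[0.03,0,0,0,0]]'; python3 -m pendant '[[0.03,0,0,0.04,0],[0.03,0,0,0,0]]'; } | grep -E "pos|contact"
```

```text
tcp_pos: [0.5809, 0.2201, 0.0995]
contact_force: [0.5, 0.1, 2.7]
tcp_pos: [0.5808, 0.2201, 0.0979]
contact_force: [1.7, 1.0, -0.0]
tcp_pos: [0.5808, 0.2201, 0.0968]
contact_force: [2.1, 0.9, -1.6]
```

```bash
{ python3 -m pendant '[[0.03,0,0,0.08,0],[0.03,0,0,0.08,0],[0.03,0,0,0,0]]'; python3 -m pendant '[[0.03,0,0,0.08,0],[0.03,0,0,0.08,0],[0.03,0,0,0,0]]'; python3 -m pendant '[[0.03,0,0,0.06,0],[0.03,0,0,0.06,0],[0.03,0,0,0,0]]'; } | grep -E "pos|contact"
```

```text
tcp_pos: [0.5807, 0.2201, 0.0927]
contact_force: [2.9, 0.3, -2.0]
tcp_pos: [0.5807, 0.2201, 0.0888]
contact_force: [2.9, 0.3, -0.5]
tcp_pos: [0.5807, 0.2201, 0.0859]
contact_force: [3.3, -0.5, 0.3]
```

```bash
{ python3 -m pendant '[[0.03,0,0.008,0.048,0],[0.03,0,0,0,0]]'; python3 -m pendant '[[0.03,0,0,0.048,0],[0.03,0,0,0,0]]'; python3 -m pendant '[[0.03,0,0,0.048,0],[0.03,0,0,0,0]]';  python3 -m pendant '[[0.03,0,0,0.048,0],[0.03,0,0,0,0]]'; } | grep -E "pos|contact"
```

```text
tcp_pos: [0.5807, 0.2201, 0.0847]
contact_force: [3.0, -1.0, -0.2]
tcp_pos: [0.5807, 0.2201, 0.0834]
contact_force: [4.0, -1.9, -1.8]
tcp_pos: [0.5807, 0.2201, 0.082]
contact_force: [3.8, -1.2, -3.3]
tcp_pos: [0.5806, 0.2201, 0.0806]
contact_force: [5.7, -0.7, -7.6]
```

```bash
{ python3 -m pendant '[[0.03,0,0.012,0.04,0],[0.03,0,0,0,0]]'; python3 -m pendant '[[0.03,0,0,0.04,0],[0.03,0,0,0,0]]'; python3 -m pendant '[[0.03,0,0,0.028,0],[0.03,0,0,0,0]]'; } | grep -E "pos|contact"
```

```text
tcp_pos: [0.5803, 0.2203, 0.0797]
contact_force: [3.5, -1.4, -4.9]
tcp_pos: [0.5802, 0.2206, 0.0791]
contact_force: [0.8, -0.9, -3.6]
tcp_pos: [0.5804, 0.2209, 0.0786]
contact_force: [-1.2, -0.7, -2.1]
```

```bash
{ python3 -m pendant '[[0.03,0,0,0.028,0],[0.03,0,0,0,0]]'; python3 -m pendant '[[0.03,0,0,0.028,0],[0.03,0,0,0,0]]'; python3 -m pendant '[[0.03,0,0,0.028,0],[0.03,0,0,0,0]]'; } | grep -E "pos|contact"
```

```text
tcp_pos: [0.5809, 0.2209, 0.0781]
contact_force: [0.3, -0.0, -0.7]
tcp_pos: [0.5811, 0.2207, 0.0774]
contact_force: [0.1, -0.3, 0.2]
tcp_pos: [0.5812, 0.2207, 0.0774]
contact_force: [-1.4, -0.8, 4.4]
```

```bash
{ python3 -m pendant '[[0.03,0,0,0.024,0],[0.03,0,0,0,0]]'; python3 -m pendant '[[0.03,0,0,0.024,0],[0.03,0,0,0,0]]'; } | grep -E "pos|contact"
```

```text
tcp_pos: [0.5812, 0.2207, 0.0774]
contact_force: [-2.8, -1.6, 8.7]
tcp_pos: [0.5812, 0.2208, 0.0773]
contact_force: [-4.0, -3.5, 12.0]
```

Rigid stop, at 12 N. I'll relieve the press and open.

```bash
{ python3 -m pendant '[[0.03,0,0,-0.056,0],[0.03,0,0,0,0]]'; python3 -m pendant '[[0.05,0,0,0,0],[0.06,0,0,0,0],[0.085,0,0,0,0],[0.085,0,0,0,0],[0.085,0,0,0,0],[0.085,0,0,0,0]]'; python3 -m pendant '[[0.085,0,0,-0.8,0],[0.085,0,0,-1.6,0],[0.085,0,0,-1.6,0],[0.085,0,0,-1.6,0],[0.085,0,0,0,0],[0.085,0,0,0,0]]'; } | grep -E "t:|pos|contact|width"
python3 - <<'E'
from h import *
import cv2
i=vision.camera_info("wrist");w=vision.camera("wrist");s=vision.camera("side")
for z in (.098,.100,.102,.104): print(z,proj([.5812,.2205,z],vision.camera_info("side")))
c=lambda m,u,v,h:cv2.resize(m[v-h:v+h,u-h:u+h,::-1],(400,400),interpolation=cv2.INTER_CUBIC)
cv2.imwrite("pics/f.png",np.hstack([c(w,250,190,100),c(s,251,150,35)]))
E
```

```text
t: 15.4
tcp_pos: [0.5811, 0.2207, 0.0774]
tcp_rot: [0.0, 0.573, 0.82, 0.0]
contact_force: [-2.4, -0.3, 5.8]
gripper_width: 0.035
t: 16.0
tcp_pos: [0.581, 0.2205, 0.0767]
tcp_rot: [-0.0, 0.573, 0.82, -0.0]
contact_force: [0.5, 0.2, -0.1]
gripper_width: 0.0852
t: 16.6
tcp_pos: [0.5815, 0.2205, 0.2178]
tcp_rot: [0.001, 0.573, 0.82, 0.001]
contact_force: [-0.2, -0.3, 0.6]
gripper_width: 0.085
0.098 (np.float64(250.64952205755577), np.float64(140.3039752400752))
0.1 (np.float64(250.6525352076478), np.float64(139.65699364141634))
0.102 (np.float64(250.65555571067222), np.float64(139.0084332259675))
0.104 (np.float64(250.65858359357674), np.float64(138.35828820753417))
```

View pics/f.png

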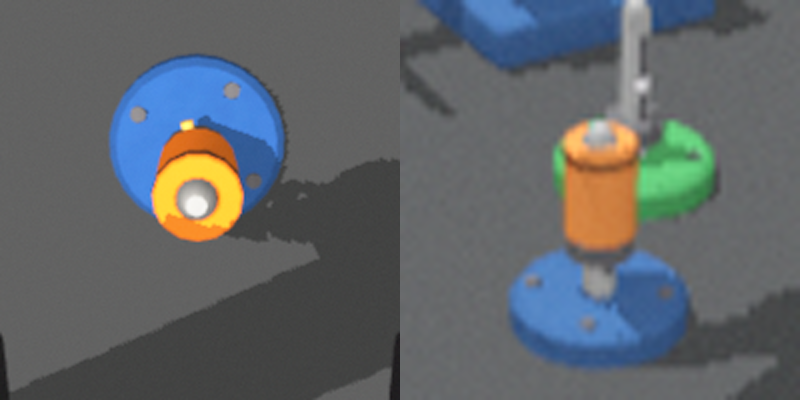

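The sleeve sits square on the dark ring, band up, at (600,195) in the side crop, with the tip showing through the bore. The gripper is clear of it.

```bash
python3 -c "
from bench import bot; print(bot.job_done())"
```

```text
the job is handed in; nothing more can be done
None
```

The orange sleeve from the mat went band up over the blue arbor's spindle, clicked past the ball and met the stop ring at about 12 N; I let go, saw it standing on the ring in the last pictures, and handed the job in at about 17 s without getting a verdict back.

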